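# Push the coasters to the back of the pull-out tray and slide the tray home

### The job

Tidy the pull-out steel tray: with the fingertips, gently push the two round cork coasters back along the tray floor until both lie flat against the tray's back lip (the one farthest from you), leaving the folded trivet between them where it is. Then push the tray itself back along its runners until it is fully home against the frame's back bar, the coasters still against the lip. Only push: pick nothing up, and do not disturb the other things on the ledge.

Things in the scene. Friction and masses are not known exactly. Their poses are not given: they have to be found in the camera images.
- tray (a joint): how far the steel tray is pulled out of its fixed runner frame towards the robot, m: 0 = fully home, its back touching the frame's 30 mm high back bar; up to 0.1. Slides straight along its own x with about 5 N of friction, stays where left, hard stop at 0. Two fixed rails 20 mm high run just outside the tray's sides, forward to 235 mm in front of the home tray's centre
- tray_back (a point): on the tray, moving with it: middle of the inner face of its back lip, at floor level. x points out through the back lip (the way the tray slides home), y left along the lip, z up. Tray inside: 240 mm deep (x) by 440 mm wide (y), walls 5 mm thick, floor 12 mm above the ledge; back and side lips rise 18 mm above the floor, front lip 26 mm
- tray_front (a point): point on the tray, moving with it: middle of the outer face of the front lip (nearest the robot), at its top edge, 38 mm above the ledge; axes as tray_back. The outer face is plain and can be pushed on
- coaster_left: round cork coaster, 90 mm across, 10 mm thick, about 40 g, lying flat and loose on the tray floor in its left (+y) half; origin at the centre of its underside, z up
- coaster_right: the same coaster in the tray's right (-y) half
- trivet: folded wooden trivet: two dark slats side by side, 150 mm long (its x), 39 mm wide over the slats (46 mm over the brass pivot pin at its middle), 17 mm high, 0.16 kg, loose on the tray floor near its middle, lying roughly front to back; to be left alone. Origin at the centre of its underside
- tea_glass: small amber tea glass, 60 mm across, 85 mm high, on the ledge left of the tray; leave alone. Origin under its centre
- pepper_mill: wooden pepper mill, 56 mm across, 140 mm high, on the ledge left of the tray; leave alone. Origin under its centre
- sugar_bowl: white bowl, 100 mm across, 50 mm high, on the ledge right of the tray; leave alone. Origin under its centre
- tea_spoon: steel spoon with a wooden handle, 150 mm long, lying on the ledge right of the tray; leave alone. Origin about its middle
Things that resemble listed ones, but are neither listed nor needed, are in the scene too. Leave any blue look-alike of the coaster_left alone.

How it is judged:
By the outcome, as a careful person would: the job done as asked, in the order asked, and still so for the second after the job is handed in, with the robot touching nothing.
It also fails if it takes over 72 s, if anything falls off the work surface, if the arm or the gripper's body presses on something with over 40 N, if the wrist force passes 120 N, or if a joint passes its speed limit or range.

### The arm

A 7-joint arm with a two-finger parallel gripper is mounted at the origin on the work surface. World frame = base frame: x ahead of the robot, y to its left, z up, the work surface at z = 0. Lengths are in mm, angles in rad, forces in N, time in s.
With the tool pointing down it reaches from about 400 to 875 mm from the base axis. Payload 6.5 kg.
Tool frame: the origin (TCP) lies between the finger pads; the fingertips stand 19 mm ahead of it and the grasp point (between the pads) is the TCP (bot.finger_overhang is the distance from the TCP to the fingertips, in mm); z points along the fingers, y is the direction in which the jaws open and shut (so a half turn about z gives the same grasp; the last joint's range is limited). The gripper opens to 85 mm and grips with 20 to 120 N. Pads are 22 mm wide; open, the fingers measure 114 mm over their backs; the gripper's body (76 mm by 85 mm) begins 54 mm behind the grasp point. The pads swing forward as they close: fully open they stand 13 mm farther back than shut.
Start: joints at [-1.317, 0.536, -0.004, 1.538, 0.003, 1.067, -0.071], TCP at [204.339, 617.038, 250.29] pointing down, gripper open.
Joint ranges: [-2.7, 2.7], [-0.37, 2.16], [-1.27, 1.26], [0.24, 2.4], [-1.31, 4.45], [0.19, 1.91], [-2.76, 2.76]. Speed limits (rad/s): [2.39, 2.39, 3.14, 3.14, 3.14, 3.14, 3.14].

### API

Orientations are given as a unit quaternion [x, y, z, w].
In Python, from cell import monitor, vision, sign_off, boxes_of, cut_out, bot gives the robot as it stands. The module is installed in compiled form; this text tells all that it offers.
- The arm moves only by the tool send_rows, never from a script. Its argument "targets" is a list of rows, each an object of numbers: "dx", "dy", "dz": the shift along the world's x, y, z in mm; "ax", "ay", "az": the turn, a rotation vector about the world's x, y, z in rad; "grip": the opening, from 0 (shut) to 1 (fully open). A call has exactly 10 rows; each row shifts and turns the commanded pose from where the row before left it; what a row does not reach is not made up. A row lasts 1/12 s, in which the tool goes at most 41.7 mm and 7.16 degrees, less where a joint would pass 70% of its speed; a pose out of reach is approached as far as the arm can. A call with a gripper value outside its range is refused whole. The fingers move at their own pace and stop on an object; "newtons" is the grip in N (left out, the last holds). Time passes only in rows, so rows that do not move let the fingers close, or fill a call up. It gives the time, the measured TCP pose, the force and the opening at its end, in the units of the state.
- monitor.state(): the state, without advancing time (a new reading comes with each control period).
- vision.camera(name): name is "scene" or "top" or "wrist"; returns the picture (480x640x3 uint8, red, green, blue); there is no depth.
- vision.camera_info(name): a dict with "fovy" (degrees; the focal length in pixels is half the picture's height over the tangent of half this angle, whatever the lens; pixels are square), "cx", "cy" (the principal point, pixels), "dist_coeffs" ([k1, k2, p1, p2, k3] as OpenCV has them; the pictures are not rectified), "world_from_camera" (4x4, takes a point from camera to world coordinates); the wrist camera has in their place "T_tool_cam" (4x4, takes a point from camera to tool coordinates, whose origin is the TCP and whose axes are the flange's). Camera axes: x right, y down, z forward; pixel columns grow to the right and rows downward; lengths in mm; the calibration is good to about 2 mm. A picture is of the moment at which its call begins: read the wrist's pose just before it. camera_info takes no time and is no camera call.
- sign_off(): hands the job in, once; it reports no verdict.
Trained networks look in the newest picture that a camera, given by its name, has taken for a name from the list of things; names that differ only in an ending like _2 or _b are one class to them, and where a whole thing is asked for, a point or a joint stands for the part that bears it (a point fixed in the world has none). Each returns a list of dicts, best first, with "conf" (0 to 1); they miss things now and then, are a little off and sometimes report something else, mostly with a low value. They report only what shows in the picture. A call takes as long as a camera call. They do not tell look-alikes from the thing itself.
- boxes_of(camera, label): "location" ([column, row] in pixels, amid what is visible of it).
- cut_out(camera, label): "region" (480x640 bool, what is visible of it) and "location" ([column, row] in pixels, amid what is visible of it).
The state is a dict: "t": time; "q": joint angles; "qvel": joint speeds; "joint_torque": joint torques, N m; "position": TCP position; "tcp_rot": TCP orientation; "contact_force": force on the tool from outside, world axes, zero at the start; "moment": the same for the moment, N m; "gripper_width": opening from 0.0 (shut) to 1.0 (fully open).
Only numpy, scipy, OpenCV 4.12 (cv2) and the standard library are available. Lean on these libraries where they do the work, as an engineer would, in place of code of your own. Each camera call takes 0.05 s, during which the arm holds its last target. There are 200 camera calls.

## Working session

There is one attempt and no reset: what is moved stays moved. The work goes in short steps, Python scripts to look and compute and a tool call to move; the robot and the scene stay as the last step left them, time stands still between calls to the robot, and variables do not carry over. Pictures are saved under pics/ and viewed, about 8 in all and at most 12, crops included, and the job is handed in when it is done.

Besides the shell and the picture viewer there is one more tool, called after "Emit:" by a JSON object that holds its "op" and its "data", one argument or row to a line. send_rows: Moves the arm, as the interface text tells. Its arguments: {"type":"object","properties":{"targets":{"type":"array"},"newtons":{"type":"number"}},"required":["targets"]}

```bash
mkdir -p pics; cat > h.py <<'E'
import numpy as np, cv2
from cell import monitor, vision, sign_off, boxes_of, cut_out, bot
def snap(cam,fn=None):
    im=vision.camera(cam)
    if fn: cv2.imwrite('pics/'+fn,im[:,:,::-1])
    return im
def K(i):
    f=240/np.tan(np.radians(i['fovy'])/2)
    return np.array([[f,0,i['cx']],[0,f,i['cy']],[0,0,1.]])
def T(cam,i,st=None):
    if cam!='wrist': return np.array(i['world_from_camera'])
    from scipy.spatial.transform import Rotation as R
    M=np.eye(4); M[:3,:3]=R.from_quat(st['tcp_rot']).as_matrix(); M[:3,3]=st['position']
    return M@np.array(i['T_tool_cam'])
def px2w(cam,uv,z,st=None):
    i=vision.camera_info(cam); M=T(cam,i,st)
    p=cv2.undistortPoints(np.array(uv,float).reshape(-1,1,2),K(i),np.array(i['dist_coeffs'],float)).reshape(-1,2)
    d=np.c_[p,np.ones(len(p))]@M[:3,:3].T; o=M[:3,3]
    return o+d*((np.array(z)-o[2])/d[:,2])[:,None]
def w2px(cam,P,st=None):
    i=vision.camera_info(cam); M=np.linalg.inv(T(cam,i,st))
    return cv2.projectPoints(np.array(P,float).reshape(-1,1,3),cv2.Rodrigues(M[:3,:3])[0],M[:3,3],K(i),np.array(i['dist_coeffs'],float))[0].reshape(-1,2)
E
python3 - <<'E'
from h import *
a=snap('scene','s1.png'); 
b=snap('top','t1.png')
for l,z in [('coaster_left',22),('trivet',29),('tray',30),('tea_glass',40),('pepper_mill',70),('sugar_bowl',25),('tea_spoon',5)]:
    for r in boxes_of('top',l): print(l,r['conf'],r['location'],px2w('top',[r['location']],z)[0].round())
print(vision.camera_info('top')); print(monitor.state())
E
```

```text
coaster_left 0.85 [256.6, 324.7] [335. 178.  22.]
coaster_left 0.76 [263.4, 229.9] [564. 167.  22.]
coaster_left 0.67 [166.8, 161.1] [734. 411.  22.]
trivet 0.77 [314.4, 237.2] [546.  42.  29.]
tray 0.69 [322.0, 251.1] [512.  23.  30.]
tea_glass 0.89 [163.4, 239.7] [535. 406.  40.]
pepper_mill 0.79 [181.1, 200.0] [627. 360.  70.]
sugar_bowl 0.85 [453.1, 210.3] [ 616. -298.   25.]
tea_spoon 0.92 [458.4, 284.5] [ 436. -311.    5.]
{'fovy': 45.54673709148226, 'cx': 319.4176082240461, 'cy': 230.8635605316239, 'dist_coeffs': array([0.02209383, 0.        , 0.        , 0.        , 0.        ]), 'world_from_camera': array([[ 9.69408042e-03, -9.90796807e-01,  1.35010048e-01,
         3.73620308e+02],
       [-9.99952921e-01, -9.66262081e-03,  8.88305692e-04,
         2.86767101e+01],
       [ 4.24420455e-04, -1.35012303e-01, -9.90843831e-01,
         1.40999343e+03],
       [ 0.00000000e+00,  0.00000000e+00,  0.00000000e+00,
         1.00000000e+00]])}
{'t': 0.45, 'q': array([-1.3171705 ,  0.53649328, -0.00440664,  1.5379615 ,  0.00259842,
        1.06731597, -0.07118128]), 'qvel': array([-0.00165013, -0.00066252,  0.0001291 , -0.00287083, -0.00180842,
       -0.00300786,  0.00016271]), 'joint_torque': array([-1.00881509e-03, -5.82783258e+01,  1.04646139e+00, -2.59143448e+01,
        1.23681992e-02,  3.39358005e-03,  8.59463285e-06]), 'position': array([204.34168568, 616.98745033, 250.20530297]), 'tcp_rot': array([ 1.59202448e-01,  9.87245954e-01, -8.69127695e-05,  4.02806119e-06]), 'contact_force': array([ 0.02402677, -0.10624255,  0.60836046]), 'moment': array([0.01427922, 0.02358665, 0.00488697]), 'gripper_width': 0.9986375244391766}
```

View pics/t1.png

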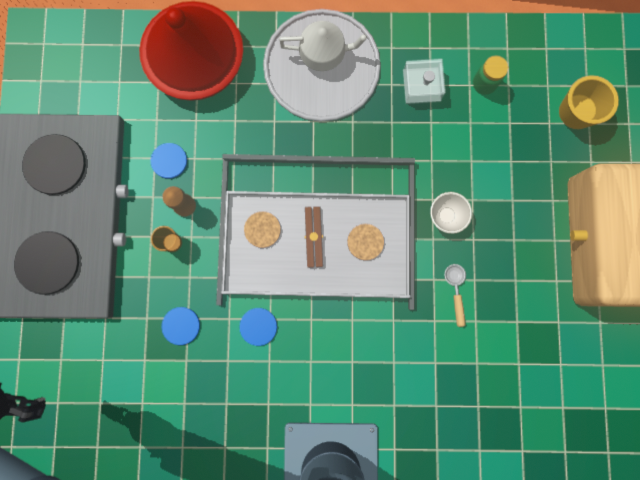

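View pics/s1.png

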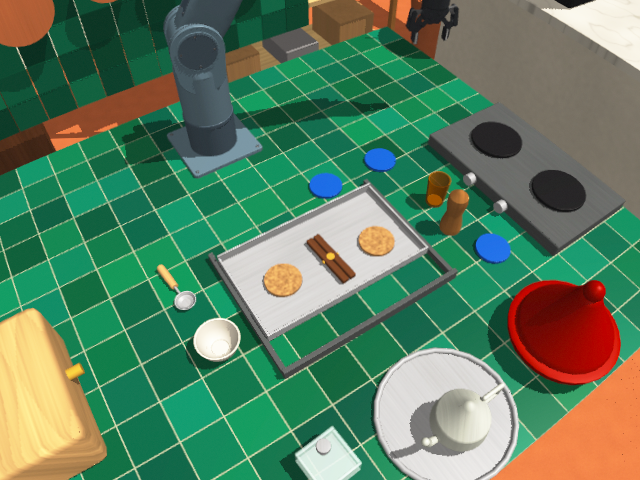

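Candidates: cork discs at (262,230) left and (365,242) right; the blue discs at (258,327), (180,326) and (169,160) are look-alikes and get left alone. The trivet is at (314,237). Next, a close crop to get the tray's corners.

```bash
python3 - <<'E'
from h import *
im=cv2.imread('pics/t1.png'); c=im[145:320,205:430]
cv2.imwrite('pics/c1.png',cv2.resize(c,None,fx=3.5,fy=3.4,interpolation=cv2.INTER_CUBIC))
hsv=cv2.cvtColor(im,cv2.COLOR_BGR2HSV)
m=((hsv[...,0]<25)&(hsv[...,1]>90)).astype(np.uint8); m[:190]=0;m[300:]=0;m[:,:228]=0;m[:,410:]=0
n,l,s,ce=cv2.connectedComponentsWithStats(m)
for k in range(1,n):
    if s[k,4]>50:
        p=np.argwhere(l==k)[:,::-1]; w=px2w('top',p,22 if s[k,4]>700 else 29); mr=cv2.minAreaRect(w[:,:2].astype(np.float32))
        print(s[k],ce[k].round(1),w.mean(0).round(1),mr)
E
```

```text
[305 207  18  60 694] [313.4 236.6] [547.6  44.4  29. ] ((548.3192749023438, 44.11099624633789), (143.14332580566406, 41.676082611083984), 6.809858798980713)
[245 212  35  35 965] [261.9 229.2] [565.5 170.8  22. ] ((566.1045532226562, 170.72048950195312), (84.2345199584961, 83.37982940673828), 1.101662039756775)
[348 225  36  35 980] [365.2 241.8] [537.  -82.3  22. ] ((536.5502319335938, -82.94976043701172), (83.6269760131836, 85.62667846679688), 0.5567557215690613)
```

View pics/c1.png

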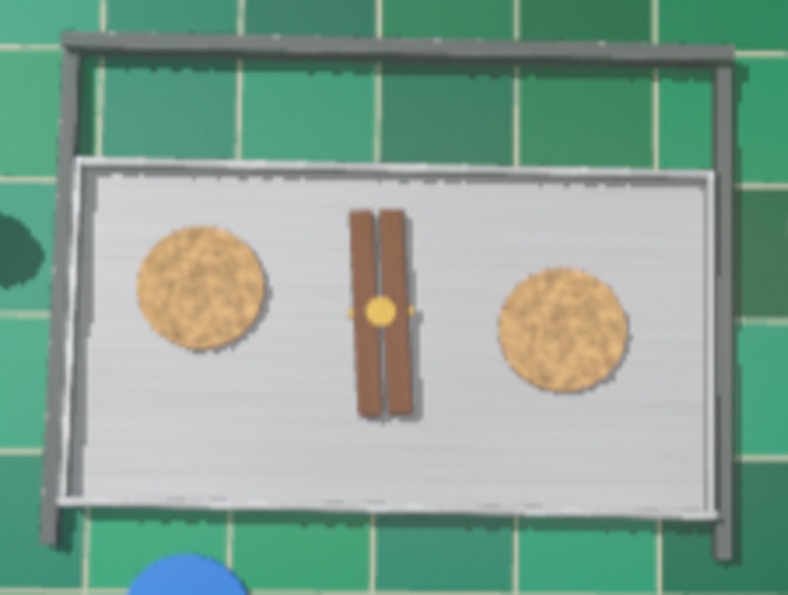

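The crop confirms both discs are cork, with clear lanes to the back lip on either side of the trivet. The tray's corners are at crop (77,158), (714,172), (60,503) and (716,517).

```bash
python3 - <<'E'
from h import *
f=lambda q:[205+(q[0]+.5)/3.5-.5,145+(q[1]+.5)/3.4-.5]
pts={'BL':((77,158),30),'BR':((714,172),30),'FL':((60,503),38),'FR':((716,517),38),'barL':((80,50),30),'barR':((715,62),30),'barBL':((63,33),30),'barBR':((735,47),30),'railFL':((48,545),20),'railFR':((724,562),20)}
W={}
for k,(q,z) in pts.items(): W[k]=px2w('top',[f(q)],z)[0]; print(k,W[k].round(1))
for a,b in [('BL','BR'),('FL','FR'),('barBL','barBR'),('BL','FL'),('BR','FR')]:
    d=W[a]-W[b]; print(a,b,np.hypot(d[0],d[1]).round(1),np.degrees(np.arctan2(-d[0],d[1])).round(2))
print(monitor.state()['t'], vision.camera_info('wrist')['T_tool_cam'])
E
```

```text
BL [658.  258.9  30. ]
BR [ 652.1 -188.3   30. ]
FL [409.7 261.3  38. ]
FR [ 404.3 -185.6   38. ]
barL [738.1 259.2  30. ]
barR [ 733.6 -189.9   30. ]
barBL [750.7 271.6  30. ]
barBR [ 744.9 -204.2   30. ]
railFL [380.6 271.6  20. ]
railFR [ 373.1 -193.5   20. ]
BL BR 447.2 -0.76
FL FR 446.9 -0.7
barBL barBR 475.8 -0.7
BL FL 248.3 -90.56
BR FR 247.8 -90.63
0.45 [[ 1.04197935e-03 -9.48163587e-01 -3.17780940e-01  8.13813366e+01]
 [ 9.99999144e-01  1.23943349e-03 -4.19179493e-04  1.30210047e-01]
 [ 7.91319073e-04 -3.17780232e-01  9.48164067e-01 -1.23417902e+02]
 [ 0.00000000e+00  0.00000000e+00  0.00000000e+00  1.00000000e+00]]
```

Emit:
{"op": "send_rows", "data": {
  "targets": [
    {"dx": 14,"dy": -22.3,"az": 0.0154,"grip": 0.35},
    {"dx": 14,"dy": -22.3,"az": 0.0154,"grip": 0.35},
    {"dx": 14,"dy": -22.3,"az": 0.0154,"grip": 0.35},
    {"dx": 14,"dy": -22.3,"az": 0.0154,"grip": 0.35},
    {"dx": 14,"dy": -22.3,"az": 0.0154,"grip": 0.35},
    {"dx": 14,"dy": -22.3,"az": 0.0154,"grip": 0.35},
    {"dx": 14,"dy": -22.3,"az": 0.0154,"grip": 0.35},
    {"dx": 14,"dy": -22.3,"az": 0.0154,"grip": 0.35},
    {"dx": 14,"dy": -22.3,"az": 0.0154,"grip": 0.35},
    {"dx": 14,"dy": -22.3,"az": 0.0154,"grip": 0.35}
  ],
  "newtons": 20
}}

```text
$.targets[0]: bad value
```

Emit:
{"op": "send_rows", "data": {
  "targets": [
    {"dx": 14,"dy": -22.3,"az": 0.0154,"grip": 0.35},
    {"dx": 14,"dy": -22.3,"az": 0.0154,"grip": 0.35},
    {"dx": 14,"dy": -22.3,"az": 0.0154,"grip": 0.35},
    {"dx": 14,"dy": -22.3,"az": 0.0154,"grip": 0.35},
    {"dx": 14,"dy": -22.3,"az": 0.0154,"grip": 0.35},
    {"dx": 14,"dy": -22.3,"az": 0.0154,"grip": 0.35},
    {"dx": 14,"dy": -22.3,"az": 0.0154,"grip": 0.35},
    {"dx": 14,"dy": -22.3,"az": 0.0154,"grip": 0.35},
    {"dx": 14,"dy": -22.3,"az": 0.0154,"grip": 0.35},
    {"dx": 0,"dy": 0,"grip": 0.35}
  ]
}}

```text
$.targets[0]: bad value
```

Emit:
{"op": "send_rows", "data": {
  "targets": [
    {"dx": 14,"dy": -22,"dz": 0,"ax": 0,"ay": 0,"az": 0.015,"grip": 0.35},
    {"dx": 14,"dy": -22,"dz": 0,"ax": 0,"ay": 0,"az": 0.015,"grip": 0.35},
    {"dx": 14,"dy": -22,"dz": 0,"ax": 0,"ay": 0,"az": 0.015,"grip": 0.35},
    {"dx": 14,"dy": -22,"dz": 0,"ax": 0,"ay": 0,"az": 0.015,"grip": 0.35},
    {"dx": 14,"dy": -22,"dz": 0,"ax": 0,"ay": 0,"az": 0.015,"grip": 0.35},
    {"dx": 14,"dy": -22,"dz": 0,"ax": 0,"ay": 0,"az": 0.015,"grip": 0.35},
    {"dx": 14,"dy": -22,"dz": 0,"ax": 0,"ay": 0,"az": 0.015,"grip": 0.35},
    {"dx": 14,"dy": -22,"dz": 0,"ax": 0,"ay": 0,"az": 0.015,"grip": 0.35},
    {"dx": 14,"dy": -22,"dz": 0,"ax": 0,"ay": 0,"az": 0.015,"grip": 0.35},
    {"dx": 14,"dy": -22,"dz": 0,"ax": 0,"ay": 0,"az": 0.015,"grip": 0.35}
  ],
  "newtons": 20
}}

```text
t: 1.28
position: [345.0, 395.9, 250.5]
tcp_rot: [0.084, 0.996, 0.0, 0.0]
contact_force: [0.4, -0.0, -0.5]
gripper_width: 0.35
```

Emit:
{"op": "send_rows", "data": {
  "targets": [
    {"dx": 14,"dy": -22.5,"dz": 0,"ax": 0,"ay": 0,"az": 0.0156,"grip": 0.35},
    {"dx": 14,"dy": -22.5,"dz": 0,"ax": 0,"ay": 0,"az": 0.0156,"grip": 0.35},
    {"dx": 14,"dy": -22.5,"dz": 0,"ax": 0,"ay": 0,"az": 0.0156,"grip": 0.35},
    {"dx": 14,"dy": -22.5,"dz": 0,"ax": 0,"ay": 0,"az": 0.0156,"grip": 0.35},
    {"dx": 14,"dy": -22.5,"dz": 0,"ax": 0,"ay": 0,"az": 0.0156,"grip": 0.35},
    {"dx": 14,"dy": -22.5,"dz": 0,"ax": 0,"ay": 0,"az": 0.0156,"grip": 0.35},
    {"dx": 14,"dy": -22.5,"dz": 0,"ax": 0,"ay": 0,"az": 0.0156,"grip": 0.35},
    {"dx": 14,"dy": -22.5,"dz": 0,"ax": 0,"ay": 0,"az": 0.0156,"grip": 0.35},
    {"dx": 14,"dy": -22.5,"dz": 0,"ax": 0,"ay": 0,"az": 0.0156,"grip": 0.35},
    {"dx": 14,"dy": -22.5,"dz": 0,"ax": 0,"ay": 0,"az": 0.0156,"grip": 0.35}
  ]
}}

```text
t: 2.12
position: [485.0, 170.9, 250.5]
tcp_rot: [0.006, 1.0, 0.0, 0.0]
contact_force: [0.5, -0.0, 0.3]
gripper_width: 0.345
```

```bash
python3 - <<'E'
from h import *
st=monitor.state(); snap('wrist','w1.png')
print(st['position'],st['gripper_width'])
for r in cut_out('wrist','coaster_left'):
    p=np.argwhere(r['region'])[:,::-1]; w=px2w('wrist',p,22,st)
    print(r['conf'],r['location'],cv2.minEnclosingCircle(w[:,:2].astype(np.float32)))
print(w2px('wrist',[[651,171,12],[656,171,30]],st))
E
```

```text
[484.96971719 170.88437615 250.54077488] 0.3452756007942594
0.97 [321.9, 39.1] ((335.8720703125, 177.5134735107422), 43.63807678222656)
0.91 [523.1, 38.8] ((335.0067138671875, 356.36322021484375), 45.11757278442383)
0.76 [321.8, 274.7] ((567.0073852539062, 173.55055236816406), 45.92218780517578)
0.45 [192.2, 200.1] ((535.4530029296875, 36.10044860839844), 262.9716491699219)
[[318.89640203 338.43583272]
 [319.00753601 351.44683342]]
```

View pics/w1.png

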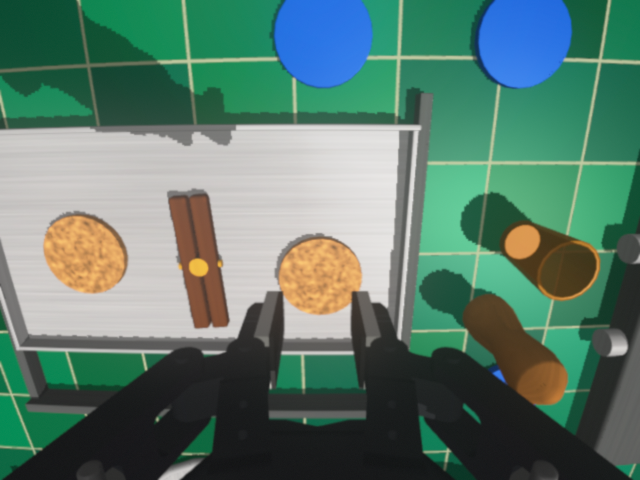

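Emit:
{"op": "send_rows", "data": {
  "targets": [
    {"dx": 0,"dy": 0.2,"dz": -22,"ax": 0,"ay": 0,"az": 0,"grip": 0.35},
    {"dx": 0,"dy": 0.2,"dz": -22,"ax": 0,"ay": 0,"az": 0,"grip": 0.35},
    {"dx": 0,"dy": 0.2,"dz": -22,"ax": 0,"ay": 0,"az": 0,"grip": 0.35},
    {"dx": 0,"dy": 0.2,"dz": -22,"ax": 0,"ay": 0,"az": 0,"grip": 0.35},
    {"dx": 0,"dy": 0.2,"dz": -22,"ax": 0,"ay": 0,"az": 0,"grip": 0.35},
    {"dx": 0,"dy": 0.2,"dz": -22,"ax": 0,"ay": 0,"az": 0,"grip": 0.35},
    {"dx": 0,"dy": 0,"dz": -22,"ax": 0,"ay": 0,"az": 0,"grip": 0.35},
    {"dx": 0,"dy": 0,"dz": -22,"ax": 0,"ay": 0,"az": 0,"grip": 0.35},
    {"dx": 0,"dy": 0,"dz": -22,"ax": 0,"ay": 0,"az": 0,"grip": 0.35},
    {"dx": 0,"dy": 0,"dz": -16,"ax": 0,"ay": 0,"az": 0,"grip": 0.35}
  ]
}}

```text
t: 3.05
position: [483.5, 173.9, 34.7]
tcp_rot: [0.007, 1.0, 0.0, -0.001]
contact_force: [-0.6, -0.4, -0.1]
gripper_width: 0.351
```

```bash
python3 - <<'E'
from h import *
print(bot.finger_overhang); print(monitor.state())
E
```

```text
19.0
{'t': 3.05, 'q': array([-0.48761487,  0.65868307,  0.07005909,  2.01256767, -0.09511769,
        0.47449272,  1.21008821]), 'qvel': array([ 0.04512955,  0.35690623, -0.05820966, -0.00072065, -0.03429964,
       -0.3639238 ,  0.02880103]), 'joint_torque': array([-1.84499910e-01, -5.42066431e+01,  2.66826801e+00, -1.34598649e+01,
        3.87042831e-02,  3.09212320e-01, -2.48416926e-02]), 'position': array([483.49265244, 173.85479847,  34.71310625]), 'tcp_rot': array([ 6.62048407e-03,  9.99977890e-01,  9.01059197e-06, -6.24178954e-04]), 'contact_force': array([-0.59565481, -0.39356071, -0.08519657]), 'moment': array([0.00724963, 0.03368513, 0.00529371]), 'gripper_width': 0.35092442637203125}
```

Emit:
{"op": "send_rows", "data": {
  "targets": [
    {"dx": 0,"dy": 0,"dz": 0,"ax": 0,"ay": 0,"az": 0,"grip": 0.35},
    {"dx": 0,"dy": 0,"dz": 0,"ax": 0,"ay": 0,"az": 0,"grip": 0.35},
    {"dx": 0,"dy": 0,"dz": -1,"ax": 0,"ay": 0,"az": 0,"grip": 0.35},
    {"dx": 0,"dy": 0,"dz": -1,"ax": 0,"ay": 0,"az": 0,"grip": 0.35},
    {"dx": 0,"dy": 0,"dz": -1,"ax": 0,"ay": 0,"az": 0,"grip": 0.35},
    {"dx": 0,"dy": 0,"dz": 0,"ax": 0,"ay": 0,"az": 0,"grip": 0.35},
    {"dx": 0,"dy": 0,"dz": 0,"ax": 0,"ay": 0,"az": 0,"grip": 0.35},
    {"dx": 0,"dy": 0,"dz": 0,"ax": 0,"ay": 0,"az": 0,"grip": 0.35},
    {"dx": 0,"dy": 0,"dz": 0,"ax": 0,"ay": 0,"az": 0,"grip": 0.35},
    {"dx": 0,"dy": 0,"dz": 0,"ax": 0,"ay": 0,"az": 0,"grip": 0.35}
  ]
}}

```text
t: 3.88
position: [484.4, 173.2, 33.4]
tcp_rot: [0.007, 1.0, 0.0, 0.0]
contact_force: [0.1, 0.0, -0.6]
gripper_width: 0.346
```

```bash
python3 - <<'E'
from h import *
st=monitor.state(); snap('wrist','w2.png'); print(st['position'],st['contact_force'])
E
```

```text
[484.39625878 173.24768117  33.39471264] [ 0.07471592  0.01095402 -0.58587164]
```

View pics/w2.png

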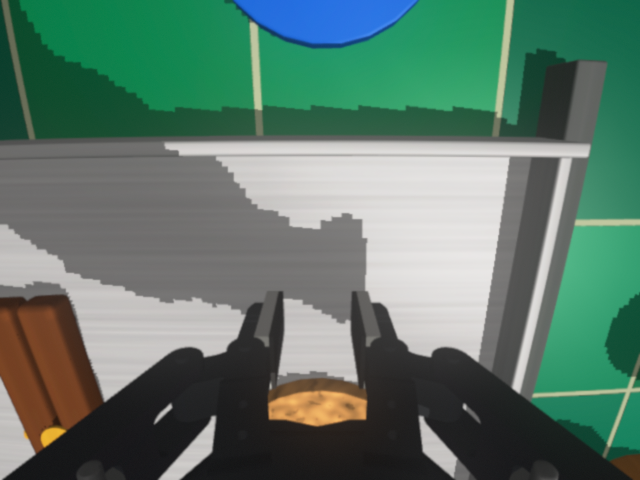

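The view shows the fingertips just above the floor, straddling the coaster's centre (col 320). I'll lower a little more.

Emit:
{"op": "send_rows", "data": {
  "targets": [
    {"dx": 0,"dy": -1,"dz": -0.5,"ax": 0,"ay": 0,"az": 0,"grip": 0.35},
    {"dx": 0,"dy": 0,"dz": -0.5,"ax": 0,"ay": 0,"az": 0,"grip": 0.35},
    {"dx": 0,"dy": 0,"dz": -0.5,"ax": 0,"ay": 0,"az": 0,"grip": 0.35},
    {"dx": 0,"dy": 0,"dz": -0.5,"ax": 0,"ay": 0,"az": 0,"grip": 0.35},
    {"dx": 0,"dy": 0,"dz": -0.5,"ax": 0,"ay": 0,"az": 0,"grip": 0.35},
    {"dx": 0,"dy": 0,"dz": -0.5,"ax": 0,"ay": 0,"az": 0,"grip": 0.35},
    {"dx": 0,"dy": 0,"dz": 0,"ax": 0,"ay": 0,"az": 0,"grip": 0.35},
    {"dx": 0,"dy": 0,"dz": 0,"ax": 0,"ay": 0,"az": 0,"grip": 0.35},
    {"dx": 0,"dy": 0,"dz": 0,"ax": 0,"ay": 0,"az": 0,"grip": 0.35},
    {"dx": 0,"dy": 0,"dz": 0,"ax": 0,"ay": 0,"az": 0,"grip": 0.35}
  ]
}}

```text
t: 4.77
position: [484.3, 172.2, 30.6]
tcp_rot: [0.007, 1.0, 0.0, -0.0]
contact_force: [-0.5, -0.3, 5.5]
gripper_width: 0.353
```

Emit:
{"op": "send_rows", "data": {
  "targets": [
    {"dx": 0,"dy": 0,"dz": 3.8,"ax": 0,"ay": 0,"az": 0,"grip": 0.35},
    {"dx": 6,"dy": 0,"dz": 0,"ax": 0,"ay": 0,"az": 0,"grip": 0.35},
    {"dx": 6,"dy": -0.1,"dz": 0,"ax": 0,"ay": 0,"az": 0,"grip": 0.35},
    {"dx": 6,"dy": -0.1,"dz": 0,"ax": 0,"ay": 0,"az": 0,"grip": 0.35},
    {"dx": 6,"dy": -0.1,"dz": 0,"ax": 0,"ay": 0,"az": 0,"grip": 0.35},
    {"dx": 6,"dy": -0.1,"dz": 0,"ax": 0,"ay": 0,"az": 0,"grip": 0.35},
    {"dx": 6,"dy": -0.1,"dz": 0,"ax": 0,"ay": 0,"az": 0,"grip": 0.35},
    {"dx": 6,"dy": -0.1,"dz": 0,"ax": 0,"ay": 0,"az": 0,"grip": 0.35},
    {"dx": 5,"dy": 0,"dz": 0,"ax": 0,"ay": 0,"az": 0,"grip": 0.35},
    {"dx": 4,"dy": 0,"dz": 0,"ax": 0,"ay": 0,"az": 0,"grip": 0.35}
  ]
}}

```text
t: 5.6
position: [536.0, 171.5, 34.0]
tcp_rot: [0.007, 1.0, -0.0, 0.0]
contact_force: [-1.1, -0.7, 0.7]
gripper_width: 0.351
```

```bash
cat > m.py <<'E'
from h import *
import sys
def meas(fn):
    snap('top',fn); im=cv2.imread('pics/'+fn); hsv=cv2.cvtColor(im,cv2.COLOR_BGR2HSV)
    m=((hsv[...,0]<25)&(hsv[...,1]>90)).astype(np.uint8); m[:160]=0;m[300:]=0;m[:,:228]=0;m[:,410:]=0
    n,l,s,ce=cv2.connectedComponentsWithStats(m)
    for k in range(1,n):
        if s[k,4]>50:
            p=np.argwhere(l==k)[:,::-1]; w=px2w('top',p,29 if 300<ce[k][0]<330 else 22)
            print(s[k],w.mean(0).round(1),'x',w[:,0].min().round(1),w[:,0].max().round(1))
    c=im[145:320,205:430]; cv2.imwrite('pics/c_'+fn,cv2.resize(c,None,fx=3.5,fy=3.4,interpolation=cv2.INTER_CUBIC))
    # tray back lip outer edge / lip: bright->dark column profiles
meas(sys.argv[1]); st=monitor.state(); print(st['t'],st['position'],st['contact_force'])
E
python3 m.py t2.png
```

```text
[266 204  15  29 235] [594.4 141.9  22. ] x 558.9 628.3
[305 207  18  54 620] [557.4  44.1  29. ] x 490.6 620.8
[348 225  36  35 976] [537.  -82.1  22. ] x 494.7 578.4
5.65 [536.77183165 171.5497799   34.13077033] [ 0.84230345  0.50572511 -0.15639022]
```

Emit:
{"op": "send_rows", "data": {
  "targets": [
    {"dx": 1.5,"dy": 0,"dz": 0,"ax": 0,"ay": 0,"az": 0,"grip": 0.35},
    {"dx": 1.5,"dy": 0,"dz": 0,"ax": 0,"ay": 0,"az": 0,"grip": 0.35},
    {"dx": 1.5,"dy": 0,"dz": 0,"ax": 0,"ay": 0,"az": 0,"grip": 0.35},
    {"dx": 1,"dy": 0,"dz": 0,"ax": 0,"ay": 0,"az": 0,"grip": 0.35},
    {"dx": 1,"dy": 0,"dz": 0,"ax": 0,"ay": 0,"az": 0,"grip": 0.35},
    {"dx": 1,"dy": 0,"dz": 0,"ax": 0,"ay": 0,"az": 0,"grip": 0.35},
    {"dx": 1,"dy": 0,"dz": 0,"ax": 0,"ay": 0,"az": 0,"grip": 0.35},
    {"dx": 1,"dy": 0,"dz": 0,"ax": 0,"ay": 0,"az": 0,"grip": 0.35},
    {"dx": 0.5,"dy": 0,"dz": 0,"ax": 0,"ay": 0,"az": 0,"grip": 0.35},
    {"dx": 0,"dy": 0,"dz": 0,"ax": 0,"ay": 0,"az": 0,"grip": 0.35}
  ]
}}

```text
t: 6.48
position: [545.5, 171.6, 34.1]
tcp_rot: [0.007, 1.0, 0.0, 0.0]
contact_force: [-0.1, -0.6, 0.2]
gripper_width: 0.343
```

```bash
python3 m.py t3.png
```

```text
[266 201  15  28 228] [604.  141.5  22. ] x 568.7 635.9
[305 207  18  51 573] [561.9  44.2  29. ] x 497.9 620.8
[348 225  36  35 977] [537.  -82.2  22. ] x 494.7 578.4
6.5333 [545.46420299 171.64406706  34.11976833] [-0.72825126  1.19087422  0.45308903]
```

View pics/c_t3.png

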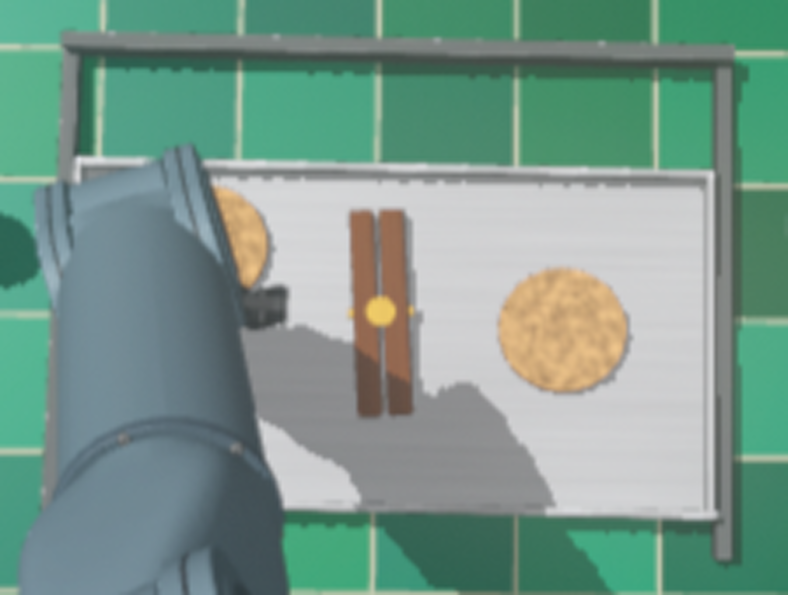

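The coaster is close to the lip, with its edge at crop (270,245). The tray and trivet are unmoved. Now slow steps, watching the force.

Emit:
{"op": "send_rows", "data": {
  "targets": [
    {"dx": 1,"dy": 0,"dz": 0,"ax": 0,"ay": 0,"az": 0,"grip": 0.35},
    {"dx": 1,"dy": 0,"dz": 0,"ax": 0,"ay": 0,"az": 0,"grip": 0.35},
    {"dx": 1,"dy": 0,"dz": 0,"ax": 0,"ay": 0,"az": 0,"grip": 0.35},
    {"dx": 1,"dy": 0,"dz": 0,"ax": 0,"ay": 0,"az": 0,"grip": 0.35},
    {"dx": 1,"dy": 0,"dz": 0,"ax": 0,"ay": 0,"az": 0,"grip": 0.35},
    {"dx": 0.5,"dy": 0,"dz": 0,"ax": 0,"ay": 0,"az": 0,"grip": 0.35},
    {"dx": 0.5,"dy": 0,"dz": 0,"ax": 0,"ay": 0,"az": 0,"grip": 0.35},
    {"dx": 0,"dy": 0,"dz": 0,"ax": 0,"ay": 0,"az": 0,"grip": 0.35},
    {"dx": 0,"dy": 0,"dz": 0,"ax": 0,"ay": 0,"az": 0,"grip": 0.35},
    {"dx": 0,"dy": 0,"dz": 0,"ax": 0,"ay": 0,"az": 0,"grip": 0.35}
  ]
}}

```text
t: 7.37
position: [551.4, 171.7, 34.1]
tcp_rot: [0.007, 1.0, 0.0, 0.0]
contact_force: [0.4, 0.5, 0.4]
gripper_width: 0.352
```

Emit:
{"op": "send_rows", "data": {
  "targets": [
    {"dx": 0.5,"dy": 0,"dz": 0,"ax": 0,"ay": 0,"az": 0,"grip": 0.35},
    {"dx": 0.5,"dy": 0,"dz": 0,"ax": 0,"ay": 0,"az": 0,"grip": 0.35},
    {"dx": 0.5,"dy": 0,"dz": 0,"ax": 0,"ay": 0,"az": 0,"grip": 0.35},
    {"dx": 0,"dy": 0,"dz": 0,"ax": 0,"ay": 0,"az": 0,"grip": 0.35},
    {"dx": 0,"dy": 0,"dz": 0,"ax": 0,"ay": 0,"az": 0,"grip": 0.35},
    {"dx": 0,"dy": 0,"dz": 0,"ax": 0,"ay": 0,"az": 0,"grip": 0.35},
    {"dx": 0,"dy": 0,"dz": 0,"ax": 0,"ay": 0,"az": 0,"grip": 0.35},
    {"dx": 0,"dy": 0,"dz": 0,"ax": 0,"ay": 0,"az": 0,"grip": 0.35},
    {"dx": 0,"dy": 0,"dz": 0,"ax": 0,"ay": 0,"az": 0,"grip": 0.35},
    {"dx": 0,"dy": 0,"dz": 0,"ax": 0,"ay": 0,"az": 0,"grip": 0.35}
  ]
}}

```text
t: 8.2
position: [552.9, 171.7, 34.1]
tcp_rot: [0.007, 1.0, 0.0, 0.0]
contact_force: [0.1, 0.0, -1.2]
gripper_width: 0.352
```

Emit:
{"op": "send_rows", "data": {
  "targets": [
    {"dx": 0.5,"dy": 0,"dz": 0,"ax": 0,"ay": 0,"az": 0,"grip": 0.35},
    {"dx": 0.5,"dy": 0,"dz": 0,"ax": 0,"ay": 0,"az": 0,"grip": 0.35},
    {"dx": 0.5,"dy": 0,"dz": 0,"ax": 0,"ay": 0,"az": 0,"grip": 0.35},
    {"dx": 0,"dy": 0,"dz": 0,"ax": 0,"ay": 0,"az": 0,"grip": 0.35},
    {"dx": 0,"dy": 0,"dz": 0,"ax": 0,"ay": 0,"az": 0,"grip": 0.35},
    {"dx": 0,"dy": 0,"dz": 0,"ax": 0,"ay": 0,"az": 0,"grip": 0.35},
    {"dx": 0,"dy": 0,"dz": 0,"ax": 0,"ay": 0,"az": 0,"grip": 0.35},
    {"dx": 0,"dy": 0,"dz": 0,"ax": 0,"ay": 0,"az": 0,"grip": 0.35},
    {"dx": 0,"dy": 0,"dz": 0,"ax": 0,"ay": 0,"az": 0,"grip": 0.35},
    {"dx": 0,"dy": 0,"dz": 0,"ax": 0,"ay": 0,"az": 0,"grip": 0.35}
  ]
}}

```text
t: 9.03
position: [554.4, 171.6, 34.1]
tcp_rot: [0.007, 1.0, 0.0, 0.0]
contact_force: [-1.1, 0.5, -0.2]
gripper_width: 0.347
```

```bash
python3 m.py t4.png
```

```text
[267 197  14  29 219] [613.2 141.3  22. ] x 576.2 645.9
[305 207  18  46 523] [566.6  44.4  29. ] x 510.0 620.8
[348 225  36  35 977] [537.  -82.2  22. ] x 494.7 578.4
9.0833 [554.42348493 171.6178142   34.13008518] [-0.11302327 -0.69624912 -0.15068188]
```

Emit:
{"op": "send_rows", "data": {
  "targets": [
    {"dx": 0.5,"dy": 0,"dz": 0,"ax": 0,"ay": 0,"az": 0,"grip": 0.35},
    {"dx": 0.5,"dy": 0,"dz": 0,"ax": 0,"ay": 0,"az": 0,"grip": 0.35},
    {"dx": 0.5,"dy": 0,"dz": 0,"ax": 0,"ay": 0,"az": 0,"grip": 0.35},
    {"dx": 0,"dy": 0,"dz": 0,"ax": 0,"ay": 0,"az": 0,"grip": 0.35},
    {"dx": 0,"dy": 0,"dz": 0,"ax": 0,"ay": 0,"az": 0,"grip": 0.35},
    {"dx": 0,"dy": 0,"dz": 0,"ax": 0,"ay": 0,"az": 0,"grip": 0.35},
    {"dx": 0,"dy": 0,"dz": 0,"ax": 0,"ay": 0,"az": 0,"grip": 0.35},
    {"dx": 0,"dy": 0,"dz": 0,"ax": 0,"ay": 0,"az": 0,"grip": 0.35},
    {"dx": 0,"dy": 0,"dz": 0,"ax": 0,"ay": 0,"az": 0,"grip": 0.35},
    {"dx": 0,"dy": 0,"dz": 0,"ax": 0,"ay": 0,"az": 0,"grip": 0.35}
  ]
}}

```text
t: 9.92
position: [555.9, 171.6, 34.1]
tcp_rot: [0.007, 1.0, 0.0, 0.0]
contact_force: [-0.7, -0.1, 0.3]
gripper_width: 0.347
```

```bash
python3 - <<'E'
from h import *
for i in range(6):
    vision.camera('scene'); st=monitor.state(); print(st['position'].round(2),st['contact_force'].round(2))
E
```

```text
[555.87 171.64  34.09] [ 0.5  -0.74 -0.39]
[555.88 171.64  34.1 ] [ 0.05 -1.45  0.68]
[555.9  171.64  34.11] [ 0.84 -0.73 -0.52]
[555.87 171.66  34.11] [ 0.08 -0.03  0.22]
[555.88 171.65  34.11] [-0.66  0.7   0.35]
[555.84 171.66  34.1 ] [-1.16 -0.21 -0.75]
```

Emit:
{"op": "send_rows", "data": {
  "targets": [
    {"dx": 0.5,"dy": 0,"dz": 0,"ax": 0,"ay": 0,"az": 0,"grip": 0.35},
    {"dx": 0.5,"dy": 0,"dz": 0,"ax": 0,"ay": 0,"az": 0,"grip": 0.35},
    {"dx": 0.5,"dy": 0,"dz": 0,"ax": 0,"ay": 0,"az": 0,"grip": 0.35},
    {"dx": 0,"dy": 0,"dz": 0,"ax": 0,"ay": 0,"az": 0,"grip": 0.35},
    {"dx": 0,"dy": 0,"dz": 0,"ax": 0,"ay": 0,"az": 0,"grip": 0.35},
    {"dx": 0,"dy": 0,"dz": 0,"ax": 0,"ay": 0,"az": 0,"grip": 0.35},
    {"dx": 0,"dy": 0,"dz": 0,"ax": 0,"ay": 0,"az": 0,"grip": 0.35},
    {"dx": 0,"dy": 0,"dz": 0,"ax": 0,"ay": 0,"az": 0,"grip": 0.35},
    {"dx": 0,"dy": 0,"dz": 0,"ax": 0,"ay": 0,"az": 0,"grip": 0.35},
    {"dx": 0,"dy": 0,"dz": 0,"ax": 0,"ay": 0,"az": 0,"grip": 0.35}
  ]
}}

```text
t: 11.05
position: [556.9, 171.6, 34.0]
tcp_rot: [0.007, 1.0, -0.0, -0.0]
contact_force: [-4.0, 0.1, 1.4]
gripper_width: 0.349
```

```bash
python3 m.py t5.png
```

```text
[267 195  14  30 220] [615.4 141.4  22. ] x 578.7 650.9
[305 207  18  46 511] [567.8  44.4  29. ] x 510.1 620.8
[348 225  36  35 977] [537.  -82.2  22. ] x 494.7 578.4
11.1 [556.98130569 171.59459074  33.99254501] [-2.74304176  0.09205814  1.50141432]
```

View pics/c_t5.png

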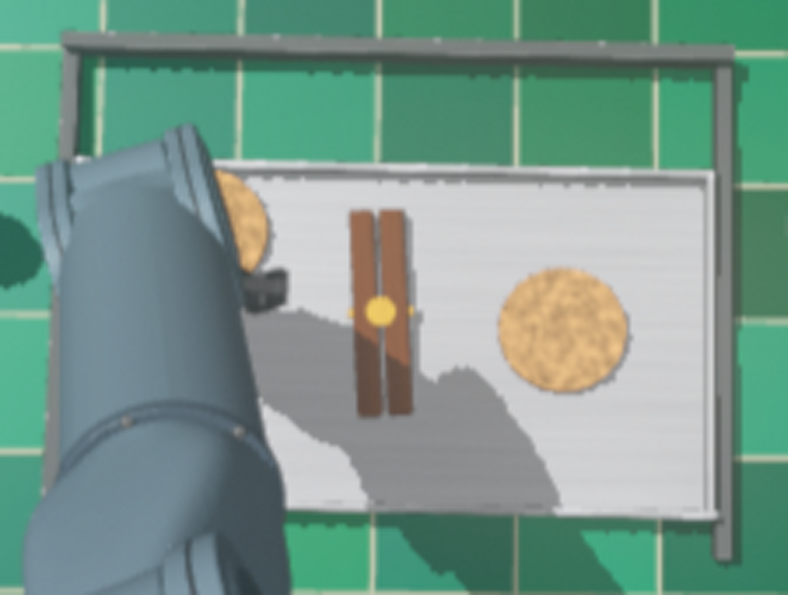

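The force reads about -4 N at TCP x 557, and the coaster's top meets the lip in the crop, with the tray unmoved. Retreating and going to the right coaster.

Emit:
{"op": "send_rows", "data": {
  "targets": [
    {"dx": -8,"dy": 0,"dz": 0,"ax": 0,"ay": 0,"az": 0,"grip": 0.35},
    {"dx": -12,"dy": 0,"dz": 0,"ax": 0,"ay": 0,"az": 0,"grip": 0.35},
    {"dx": -10,"dy": 0,"dz": 20,"ax": 0,"ay": 0,"az": 0,"grip": 0.35},
    {"dx": -10,"dy": 0,"dz": 25,"ax": 0,"ay": 0,"az": 0,"grip": 0.35},
    {"dx": -10,"dy": 0,"dz": 15,"ax": 0,"ay": 0,"az": 0,"grip": 0.35},
    {"dx": -10,"dy": -25,"dz": 0,"ax": 0,"ay": 0,"az": 0,"grip": 0.35},
    {"dx": -10,"dy": -25,"dz": 0,"ax": 0,"ay": 0,"az": 0,"grip": 0.35},
    {"dx": -10,"dy": -25,"dz": 0,"ax": 0,"ay": 0,"az": 0,"grip": 0.35},
    {"dx": -10,"dy": -25,"dz": 0,"ax": 0,"ay": 0,"az": 0,"grip": 0.35},
    {"dx": -10,"dy": -25,"dz": 0,"ax": 0,"ay": 0,"az": 0,"grip": 0.35}
  ]
}}

```text
t: 11.93
position: [457.5, 45.6, 94.5]
tcp_rot: [0.007, 1.0, 0.0, 0.001]
contact_force: [0.5, 0.0, 0.1]
gripper_width: 0.349
```

Emit:
{"op": "send_rows", "data": {
  "targets": [
    {"dx": 0,"dy": -25,"dz": 0,"ax": 0,"ay": 0,"az": 0,"grip": 0.35},
    {"dx": 0,"dy": -25,"dz": 0,"ax": 0,"ay": 0,"az": 0,"grip": 0.35},
    {"dx": 0,"dy": -25,"dz": 0,"ax": 0,"ay": 0,"az": 0,"grip": 0.35},
    {"dx": 0,"dy": -25,"dz": 0,"ax": 0,"ay": 0,"az": 0,"grip": 0.35},
    {"dx": 0,"dy": -25,"dz": 0,"ax": 0,"ay": 0,"az": 0,"grip": 0.35},
    {"dx": 0,"dy": -3.6,"dz": 0,"ax": 0,"ay": 0,"az": 0,"grip": 0.35},
    {"dx": 0,"dy": 0,"dz": 0,"ax": 0,"ay": 0,"az": 0,"grip": 0.35},
    {"dx": 0,"dy": 0,"dz": 0,"ax": 0,"ay": 0,"az": 0,"grip": 0.35},
    {"dx": 0,"dy": 0,"dz": 0,"ax": 0,"ay": 0,"az": 0,"grip": 0.35},
    {"dx": 0,"dy": 0,"dz": 0,"ax": 0,"ay": 0,"az": 0,"grip": 0.35}
  ]
}}

```text
t: 12.77
position: [457.6, -80.6, 94.1]
tcp_rot: [0.006, 1.0, 0.0, 0.0]
contact_force: [0.8, 0.5, 1.2]
gripper_width: 0.352
```

```bash
python3 m.py t6.png; python3 - <<'E'
from h import *
st=monitor.state(); snap('wrist','w3.png')
for r in cut_out('wrist','coaster_right'):
    p=np.argwhere(r['region'])[:,::-1]; w=px2w('wrist',p,22,st)
    print(r['conf'],r['location'],cv2.minEnclosingCircle(w[:,:2].astype(np.float32)))
E
```

```text
[246 195  35  35 967] [607.3 169.1  22. ] x 565.9 650.9
[305 207  18  60 682] [548.   44.4  29. ] x 475.8 620.8
[348 225  34  31 421] [551.4 -70.5  22. ] x 504.2 578.5
12.8167 [457.53429823 -80.72228453  94.10526291] [ 0.57533576  0.34888269 -0.3330129 ]
0.94 [317.4, 375.5] ((536.9085693359375, -80.96634674072266), 46.359676361083984)
```

Emit:
{"op": "send_rows", "data": {
  "targets": [
    {"dx": 0,"dy": 0,"dz": -15,"ax": 0,"ay": 0,"az": 0,"grip": 0.35},
    {"dx": 0,"dy": -0.5,"dz": -15,"ax": 0,"ay": 0,"az": 0,"grip": 0.35},
    {"dx": 0,"dy": 0,"dz": -12,"ax": 0,"ay": 0,"az": 0,"grip": 0.35},
    {"dx": 0,"dy": 0,"dz": -10,"ax": 0,"ay": 0,"az": 0,"grip": 0.35},
    {"dx": 0,"dy": 0,"dz": -6,"ax": 0,"ay": 0,"az": 0,"grip": 0.35},
    {"dx": 0,"dy": 0,"dz": -2,"ax": 0,"ay": 0,"az": 0,"grip": 0.35},
    {"dx": 4,"dy": 0,"dz": 0,"ax": 0,"ay": 0,"az": 0,"grip": 0.35},
    {"dx": 6,"dy": 0,"dz": 0,"ax": 0,"ay": 0,"az": 0,"grip": 0.35},
    {"dx": 6,"dy": -0.1,"dz": 0,"ax": 0,"ay": 0,"az": 0,"grip": 0.35},
    {"dx": 6,"dy": -0.1,"dz": 0,"ax": 0,"ay": 0,"az": 0,"grip": 0.35}
  ]
}}

```text
t: 13.75
position: [480.9, -82.7, 34.7]
tcp_rot: [0.007, 1.0, -0.0, 0.001]
contact_force: [0.6, 0.2, 0.2]
gripper_width: 0.348
```

Emit:
{"op": "send_rows", "data": {
  "targets": [
    {"dx": 6,"dy": -0.1,"dz": 0,"ax": 0,"ay": 0,"az": 0,"grip": 0.35},
    {"dx": 6,"dy": -0.1,"dz": 0,"ax": 0,"ay": 0,"az": 0,"grip": 0.35},
    {"dx": 6,"dy": -0.1,"dz": 0,"ax": 0,"ay": 0,"az": 0,"grip": 0.35},
    {"dx": 6,"dy": -0.1,"dz": 0,"ax": 0,"ay": 0,"az": 0,"grip": 0.35},
    {"dx": 6,"dy": -0.1,"dz": 0,"ax": 0,"ay": 0,"az": 0,"grip": 0.35},
    {"dx": 6,"dy": -0.1,"dz": 0,"ax": 0,"ay": 0,"az": 0,"grip": 0.35},
    {"dx": 6,"dy": -0.1,"dz": 0,"ax": 0,"ay": 0,"az": 0,"grip": 0.35},
    {"dx": 6,"dy": 0,"dz": 0,"ax": 0,"ay": 0,"az": 0,"grip": 0.35},
    {"dx": 5,"dy": 0,"dz": 0,"ax": 0,"ay": 0,"az": 0,"grip": 0.35},
    {"dx": 4,"dy": 0,"dz": 0,"ax": 0,"ay": 0,"az": 0,"grip": 0.35}
  ]
}}

```text
t: 14.58
position: [537.0, -83.3, 34.1]
tcp_rot: [0.007, 1.0, 0.0, 0.0]
contact_force: [0.4, -0.1, 0.3]
gripper_width: 0.352
```

Emit:
{"op": "send_rows", "data": {
  "targets": [
    {"dx": 3,"dy": 0,"dz": 0,"ax": 0,"ay": 0,"az": 0,"grip": 0.35},
    {"dx": 2,"dy": 0,"dz": 0,"ax": 0,"ay": 0,"az": 0,"grip": 0.35},
    {"dx": 1,"dy": 0,"dz": 0,"ax": 0,"ay": 0,"az": 0,"grip": 0.35},
    {"dx": 1,"dy": 0,"dz": 0,"ax": 0,"ay": 0,"az": 0,"grip": 0.35},
    {"dx": 1,"dy": 0,"dz": 0,"ax": 0,"ay": 0,"az": 0,"grip": 0.35},
    {"dx": 1,"dy": 0,"dz": 0,"ax": 0,"ay": 0,"az": 0,"grip": 0.35},
    {"dx": 1,"dy": 0,"dz": 0,"ax": 0,"ay": 0,"az": 0,"grip": 0.35},
    {"dx": 0,"dy": 0,"dz": 0,"ax": 0,"ay": 0,"az": 0,"grip": 0.35},
    {"dx": 0,"dy": 0,"dz": 0,"ax": 0,"ay": 0,"az": 0,"grip": 0.35},
    {"dx": 0,"dy": 0,"dz": 0,"ax": 0,"ay": 0,"az": 0,"grip": 0.35}
  ]
}}

```text
t: 15.42
position: [546.4, -83.4, 34.1]
tcp_rot: [0.007, 1.0, -0.0, 0.0]
contact_force: [0.6, 0.4, -0.4]
gripper_width: 0.349
```

```bash
python3 m.py t7.png
```

```text
[246 195  35  35 965] [607.2 169.1  22. ] x 565.9 650.9
[350 204   7  24  93] [602.1 -51.4  22. ] x 573.1 630.5
[305 207  18  60 687] [548.3  44.3  29. ] x 475.8 620.8
15.4667 [546.41178497 -83.37936231  34.10613297] [ 0.10755814 -0.34969078 -0.11228253]
```

Expect the lip at TCP about 553–554.

Emit:
{"op": "send_rows", "data": {
  "targets": [
    {"dx": 1,"dy": 0,"dz": 0,"ax": 0,"ay": 0,"az": 0,"grip": 0.35},
    {"dx": 1,"dy": 0,"dz": 0,"ax": 0,"ay": 0,"az": 0,"grip": 0.35},
    {"dx": 1,"dy": 0,"dz": 0,"ax": 0,"ay": 0,"az": 0,"grip": 0.35},
    {"dx": 1,"dy": 0,"dz": 0,"ax": 0,"ay": 0,"az": 0,"grip": 0.35},
    {"dx": 0.5,"dy": 0,"dz": 0,"ax": 0,"ay": 0,"az": 0,"grip": 0.35},
    {"dx": 0.5,"dy": 0,"dz": 0,"ax": 0,"ay": 0,"az": 0,"grip": 0.35},
    {"dx": 0,"dy": 0,"dz": 0,"ax": 0,"ay": 0,"az": 0,"grip": 0.35},
    {"dx": 0,"dy": 0,"dz": 0,"ax": 0,"ay": 0,"az": 0,"grip": 0.35},
    {"dx": 0,"dy": 0,"dz": 0,"ax": 0,"ay": 0,"az": 0,"grip": 0.35},
    {"dx": 0,"dy": 0,"dz": 0,"ax": 0,"ay": 0,"az": 0,"grip": 0.35}
  ]
}}

```text
t: 16.3
position: [551.3, -83.3, 34.1]
tcp_rot: [0.007, 1.0, 0.0, 0.0]
contact_force: [0.2, -0.7, -0.2]
gripper_width: 0.352
```

Emit:
{"op": "send_rows", "data": {
  "targets": [
    {"dx": 0.5,"dy": 0,"dz": 0,"ax": 0,"ay": 0,"az": 0,"grip": 0.35},
    {"dx": 0.5,"dy": 0,"dz": 0,"ax": 0,"ay": 0,"az": 0,"grip": 0.35},
    {"dx": 0,"dy": 0,"dz": 0,"ax": 0,"ay": 0,"az": 0,"grip": 0.35},
    {"dx": 0,"dy": 0,"dz": 0,"ax": 0,"ay": 0,"az": 0,"grip": 0.35},
    {"dx": 0,"dy": 0,"dz": 0,"ax": 0,"ay": 0,"az": 0,"grip": 0.35},
    {"dx": 0,"dy": 0,"dz": 0,"ax": 0,"ay": 0,"az": 0,"grip": 0.35},
    {"dx": 0,"dy": 0,"dz": 0,"ax": 0,"ay": 0,"az": 0,"grip": 0.35},
    {"dx": 0,"dy": 0,"dz": 0,"ax": 0,"ay": 0,"az": 0,"grip": 0.35},
    {"dx": 0,"dy": 0,"dz": 0,"ax": 0,"ay": 0,"az": 0,"grip": 0.35},
    {"dx": 0,"dy": 0,"dz": 0,"ax": 0,"ay": 0,"az": 0,"grip": 0.35}
  ]
}}

```text
t: 17.13
position: [552.3, -83.3, 34.1]
tcp_rot: [0.007, 1.0, 0.0, 0.0]
contact_force: [-0.7, 0.4, -0.0]
gripper_width: 0.354
```

Emit:
{"op": "send_rows", "data": {
  "targets": [
    {"dx": 0.5,"dy": 0,"dz": 0,"ax": 0,"ay": 0,"az": 0,"grip": 0.35},
    {"dx": 0.5,"dy": 0,"dz": 0,"ax": 0,"ay": 0,"az": 0,"grip": 0.35},
    {"dx": 0,"dy": 0,"dz": 0,"ax": 0,"ay": 0,"az": 0,"grip": 0.35},
    {"dx": 0,"dy": 0,"dz": 0,"ax": 0,"ay": 0,"az": 0,"grip": 0.35},
    {"dx": 0,"dy": 0,"dz": 0,"ax": 0,"ay": 0,"az": 0,"grip": 0.35},
    {"dx": 0,"dy": 0,"dz": 0,"ax": 0,"ay": 0,"az": 0,"grip": 0.35},
    {"dx": 0,"dy": 0,"dz": 0,"ax": 0,"ay": 0,"az": 0,"grip": 0.35},
    {"dx": 0,"dy": 0,"dz": 0,"ax": 0,"ay": 0,"az": 0,"grip": 0.35},
    {"dx": 0,"dy": 0,"dz": 0,"ax": 0,"ay": 0,"az": 0,"grip": 0.35},
    {"dx": 0,"dy": 0,"dz": 0,"ax": 0,"ay": 0,"az": 0,"grip": 0.35}
  ]
}}

```text
t: 17.97
position: [553.3, -83.4, 34.1]
tcp_rot: [0.007, 1.0, 0.0, -0.0]
contact_force: [-0.7, -0.6, -0.3]
gripper_width: 0.352
```

```bash
python3 m.py t8.png
```

```text
[246 195  35  35 965] [607.1 169.1  22. ] x 565.9 650.9
[350 202   7  23  89] [608.1 -51.1  22. ] x 580.5 635.5
[305 207  18  60 683] [548.2  44.4  29. ] x 475.8 620.8
18.0167 [553.30115478 -83.34463801  34.07461137] [-1.02939253 -0.80046894 -0.42639999]
```

Emit:
{"op": "send_rows", "data": {
  "targets": [
    {"dx": 0.5,"dy": 0,"dz": 0,"ax": 0,"ay": 0,"az": 0,"grip": 0.35},
    {"dx": 0.5,"dy": 0,"dz": 0,"ax": 0,"ay": 0,"az": 0,"grip": 0.35},
    {"dx": 0,"dy": 0,"dz": 0,"ax": 0,"ay": 0,"az": 0,"grip": 0.35},
    {"dx": 0,"dy": 0,"dz": 0,"ax": 0,"ay": 0,"az": 0,"grip": 0.35},
    {"dx": 0,"dy": 0,"dz": 0,"ax": 0,"ay": 0,"az": 0,"grip": 0.35},
    {"dx": 0,"dy": 0,"dz": 0,"ax": 0,"ay": 0,"az": 0,"grip": 0.35},
    {"dx": 0,"dy": 0,"dz": 0,"ax": 0,"ay": 0,"az": 0,"grip": 0.35},
    {"dx": 0,"dy": 0,"dz": 0,"ax": 0,"ay": 0,"az": 0,"grip": 0.35},
    {"dx": 0,"dy": 0,"dz": 0,"ax": 0,"ay": 0,"az": 0,"grip": 0.35},
    {"dx": 0,"dy": 0,"dz": 0,"ax": 0,"ay": 0,"az": 0,"grip": 0.35}
  ]
}}

```text
t: 18.85
position: [553.9, -83.4, 34.0]
tcp_rot: [0.007, 1.0, 0.0, -0.0]
contact_force: [-4.6, 0.2, 1.9]
gripper_width: 0.351
```

```bash
python3 m.py t9.png
```

```text
[246 195  35  35 964] [607.1 169.1  22. ] x 565.9 650.9
[350 202   7  23  90] [608.4 -51.   22. ] x 580.5 635.5
[305 207  18  60 687] [548.4  44.4  29. ] x 475.8 620.8
18.9 [553.84601905 -83.34859643  33.93474475] [-5.40274101 -0.75602948  1.67159039]
```

Both coasters have met the lip. Retreating to in front of the tray's front lip.

Emit:
{"op": "send_rows", "data": {
  "targets": [
    {"dx": -8,"dy": 0,"dz": 0,"ax": 0,"ay": 0,"az": 0,"grip": 0.35},
    {"dx": -12,"dy": 0,"dz": 0,"ax": 0,"ay": 0,"az": 0,"grip": 0.35},
    {"dx": -15,"dy": 0,"dz": 20,"ax": 0,"ay": 0,"az": 0,"grip": 0.35},
    {"dx": -15,"dy": 0,"dz": 25,"ax": 0,"ay": 0,"az": 0,"grip": 0.35},
    {"dx": -20,"dy": 0,"dz": 15,"ax": 0,"ay": 0,"az": 0,"grip": 0.35},
    {"dx": -20,"dy": 0,"dz": 0,"ax": 0,"ay": 0,"az": 0,"grip": 0.35},
    {"dx": -20,"dy": -2,"dz": 0,"ax": 0,"ay": 0,"az": 0,"grip": 0.35},
    {"dx": -20,"dy": -2,"dz": 0,"ax": 0,"ay": 0,"az": 0,"grip": 0.35},
    {"dx": -20,"dy": -2,"dz": 0,"ax": 0,"ay": 0,"az": 0,"grip": 0.35},
    {"dx": -15,"dy": 0,"dz": 0,"ax": 0,"ay": 0,"az": 0,"grip": 0.35}
  ]
}}

```text
t: 19.73
position: [388.9, -89.8, 94.5]
tcp_rot: [0.007, 1.0, -0.0, 0.001]
contact_force: [-0.2, -0.1, 0.4]
gripper_width: 0.354
```

Emit:
{"op": "send_rows", "data": {
  "targets": [
    {"dx": -6,"dy": 0,"dz": 0,"ax": 0,"ay": 0,"az": 0,"grip": 0.35},
    {"dx": 0,"dy": 0,"dz": 0,"ax": 0,"ay": 0,"az": 0,"grip": 0.35},
    {"dx": 0,"dy": 0,"dz": 0,"ax": 0,"ay": 0,"az": 0,"grip": 0.35},
    {"dx": 0,"dy": 0,"dz": 0,"ax": 0,"ay": 0,"az": 0,"grip": 0.35},
    {"dx": 0,"dy": 0,"dz": 0,"ax": 0,"ay": 0,"az": 0,"grip": 0.35},
    {"dx": 0,"dy": 0,"dz": 0,"ax": 0,"ay": 0,"az": 0,"grip": 0.35},
    {"dx": 0,"dy": 0,"dz": 0,"ax": 0,"ay": 0,"az": 0,"grip": 0.35},
    {"dx": 0,"dy": 0,"dz": 0,"ax": 0,"ay": 0,"az": 0,"grip": 0.35},
    {"dx": 0,"dy": 0,"dz": 0,"ax": 0,"ay": 0,"az": 0,"grip": 0.35},
    {"dx": 0,"dy": 0,"dz": 0,"ax": 0,"ay": 0,"az": 0,"grip": 0.35}
  ]
}}

```text
t: 20.57
position: [383.4, -89.4, 94.0]
tcp_rot: [0.007, 1.0, -0.0, -0.0]
contact_force: [0.3, 0.6, 0.0]
gripper_width: 0.349
```

```bash
python3 m.py t10.png; python3 -c "
from h import *
print(monitor.state()['q'])"
```

```text
[246 195  35  36 969] [607.3 169.1  22. ] x 563.6 650.9
[350 197  35  36 970] [603.8 -86.4  22. ] x 561.0 648.3
[305 207  18  60 685] [548.5  44.4  29. ] x 475.8 620.8
20.6167 [383.37113588 -89.36410378  94.07468373] [ 0.27455878 -0.57632721  0.36327852]
[ 0.05164084  0.40337483  0.0735063   2.29398753 -0.06685784  0.44603382
  1.73666106]
```

View pics/c_t10.png

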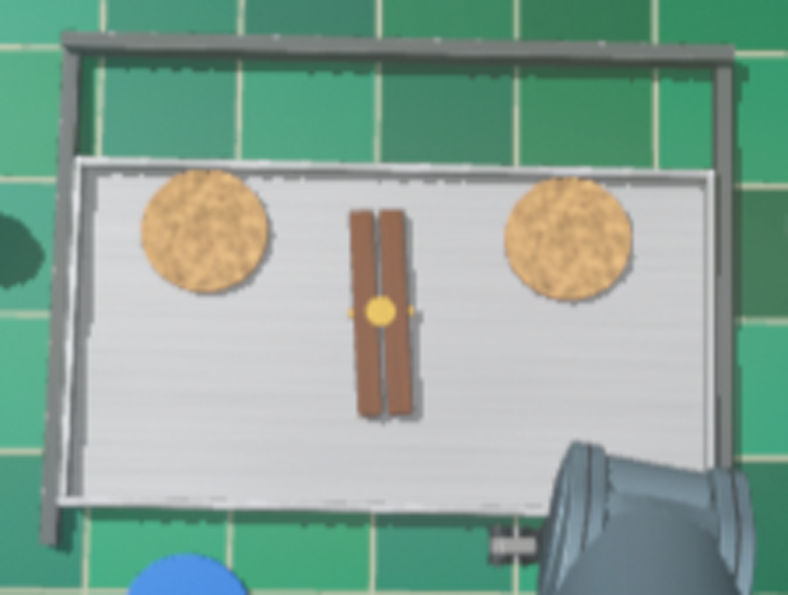

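Both coasters touch the back lip at crop (205,170) and (568,178), and the trivet is unmoved. Descending in front of the lip.

Emit:
{"op": "send_rows", "data": {
  "targets": [
    {"dx": 0,"dy": 0,"dz": -12,"ax": 0,"ay": 0,"az": 0,"grip": 0.35},
    {"dx": 0,"dy": 0,"dz": -12,"ax": 0,"ay": 0,"az": 0,"grip": 0.35},
    {"dx": 0,"dy": 0,"dz": -12,"ax": 0,"ay": 0,"az": 0,"grip": 0.35},
    {"dx": 0,"dy": 0,"dz": -12,"ax": 0,"ay": 0,"az": 0,"grip": 0.35},
    {"dx": 0,"dy": 0,"dz": -8,"ax": 0,"ay": 0,"az": 0,"grip": 0.35},
    {"dx": 0,"dy": 0,"dz": 0,"ax": 0,"ay": 0,"az": 0,"grip": 0.35},
    {"dx": 0,"dy": 0,"dz": 0,"ax": 0,"ay": 0,"az": 0,"grip": 0.35},
    {"dx": 0,"dy": 0,"dz": 0,"ax": 0,"ay": 0,"az": 0,"grip": 0.35},
    {"dx": 0,"dy": 0,"dz": 0,"ax": 0,"ay": 0,"az": 0,"grip": 0.35},
    {"dx": 0,"dy": 0,"dz": 0,"ax": 0,"ay": 0,"az": 0,"grip": 0.35}
  ]
}}

```text
t: 21.45
position: [383.8, -89.4, 38.6]
tcp_rot: [0.007, 1.0, -0.0, 0.001]
contact_force: [-0.6, 0.3, -0.3]
gripper_width: 0.349
```

Emit:
{"op": "send_rows", "data": {
  "targets": [
    {"dx": 1.5,"dy": 0,"dz": 0,"ax": 0,"ay": 0,"az": 0,"grip": 0.35},
    {"dx": 1.5,"dy": 0,"dz": 0,"ax": 0,"ay": 0,"az": 0,"grip": 0.35},
    {"dx": 1.5,"dy": 0,"dz": 0,"ax": 0,"ay": 0,"az": 0,"grip": 0.35},
    {"dx": 1.5,"dy": 0,"dz": 0,"ax": 0,"ay": 0,"az": 0,"grip": 0.35},
    {"dx": 1.5,"dy": 0,"dz": 0,"ax": 0,"ay": 0,"az": 0,"grip": 0.35},
    {"dx": 1.5,"dy": 0,"dz": 0,"ax": 0,"ay": 0,"az": 0,"grip": 0.35},
    {"dx": 1.5,"dy": 0,"dz": 0,"ax": 0,"ay": 0,"az": 0,"grip": 0.35},
    {"dx": 1.5,"dy": 0,"dz": 0,"ax": 0,"ay": 0,"az": 0,"grip": 0.35},
    {"dx": 1.5,"dy": 0,"dz": 0,"ax": 0,"ay": 0,"az": 0,"grip": 0.35},
    {"dx": 1.5,"dy": 0,"dz": 0,"ax": 0,"ay": 0,"az": 0,"grip": 0.35}
  ]
}}

```text
t: 22.28
position: [396.4, -89.3, 37.8]
tcp_rot: [0.007, 1.0, 0.0, -0.002]
contact_force: [-5.9, 0.6, 5.0]
gripper_width: 0.352
```

Emit:
{"op": "send_rows", "data": {
  "targets": [
    {"dx": 1.5,"dy": 0,"dz": 0,"ax": 0,"ay": 0,"az": 0,"grip": 0.35},
    {"dx": 2,"dy": 0,"dz": 0,"ax": 0,"ay": 0,"az": 0,"grip": 0.35},
    {"dx": 2,"dy": 0,"dz": 0,"ax": 0,"ay": 0,"az": 0,"grip": 0.35},
    {"dx": 2.5,"dy": 0,"dz": 0,"ax": 0,"ay": 0,"az": 0,"grip": 0.35},
    {"dx": 2.5,"dy": 0,"dz": 0,"ax": 0,"ay": 0,"az": 0,"grip": 0.35},
    {"dx": 2.5,"dy": 0,"dz": 0,"ax": 0,"ay": 0,"az": 0,"grip": 0.35},
    {"dx": 2.5,"dy": 0,"dz": 0,"ax": 0,"ay": 0,"az": 0,"grip": 0.35},
    {"dx": 2.5,"dy": 0,"dz": 0,"ax": 0,"ay": 0,"az": 0,"grip": 0.35},
    {"dx": 2.5,"dy": 0,"dz": 0,"ax": 0,"ay": 0,"az": 0,"grip": 0.35},
    {"dx": 2.5,"dy": 0,"dz": 0,"ax": 0,"ay": 0,"az": 0,"grip": 0.35}
  ]
}}

```text
t: 23.12
position: [419.3, -89.5, 37.8]
tcp_rot: [0.007, 1.0, 0.0, -0.002]
contact_force: [-6.1, -0.8, 4.0]
gripper_width: 0.35
```

```bash
python3 m.py t11.png
```

```text
[246 186  35  35 965] [630.5 168.9  22. ] x 588.2 673.6
[350 188  35  35 967] [627.4 -86.6  22. ] x 585.8 671.0
[305 198  18  59 678] [571.8  44.3  29. ] x 500.0 643.2
23.1667 [420.02378164 -89.52591516  37.80732015] [-3.72741806 -1.3979211   0.27819353]
```

The tray moves with about 6 N, and its contents move together by 23.3–23.6 mm.

Emit:
{"op": "send_rows", "data": {
  "targets": [
    {"dx": 1,"dy": 0,"dz": 0,"ax": 0,"ay": 0,"az": 0,"grip": 0.35},
    {"dx": 1.5,"dy": 0,"dz": 0,"ax": 0,"ay": 0,"az": 0,"grip": 0.35},
    {"dx": 2,"dy": 0,"dz": 0,"ax": 0,"ay": 0,"az": 0,"grip": 0.35},
    {"dx": 2.5,"dy": 0,"dz": 0,"ax": 0,"ay": 0,"az": 0,"grip": 0.35},
    {"dx": 2.5,"dy": 0,"dz": 0,"ax": 0,"ay": 0,"az": 0,"grip": 0.35},
    {"dx": 2.5,"dy": 0,"dz": 0,"ax": 0,"ay": 0,"az": 0,"grip": 0.35},
    {"dx": 2.5,"dy": 0,"dz": 0,"ax": 0,"ay": 0,"az": 0,"grip": 0.35},
    {"dx": 2.5,"dy": 0,"dz": 0,"ax": 0,"ay": 0,"az": 0,"grip": 0.35},
    {"dx": 2.5,"dy": 0,"dz": 0,"ax": 0,"ay": 0,"az": 0,"grip": 0.35},
    {"dx": 2.5,"dy": 0,"dz": 0,"ax": 0,"ay": 0,"az": 0,"grip": 0.35}
  ]
}}

```text
t: 24.0
position: [441.6, -89.8, 37.8]
tcp_rot: [0.007, 1.0, -0.0, -0.002]
contact_force: [-5.2, -2.5, 3.0]
gripper_width: 0.35
```

Emit:
{"op": "send_rows", "data": {
  "targets": [
    {"dx": 2.5,"dy": 0,"dz": 0,"ax": 0,"ay": 0,"az": 0,"grip": 0.35},
    {"dx": 2.5,"dy": 0,"dz": 0,"ax": 0,"ay": 0,"az": 0,"grip": 0.35},
    {"dx": 2.5,"dy": 0,"dz": 0,"ax": 0,"ay": 0,"az": 0,"grip": 0.35},
    {"dx": 2.5,"dy": 0,"dz": 0,"ax": 0,"ay": 0,"az": 0,"grip": 0.35},
    {"dx": 2.5,"dy": 0,"dz": 0,"ax": 0,"ay": 0,"az": 0,"grip": 0.35},
    {"dx": 2.5,"dy": 0,"dz": 0,"ax": 0,"ay": 0,"az": 0,"grip": 0.35},
    {"dx": 2.5,"dy": 0,"dz": 0,"ax": 0,"ay": 0,"az": 0,"grip": 0.35},
    {"dx": 2.5,"dy": 0,"dz": 0,"ax": 0,"ay": 0,"az": 0,"grip": 0.35},
    {"dx": 1.5,"dy": 0,"dz": 0,"ax": 0,"ay": 0,"az": 0,"grip": 0.35},
    {"dx": 1,"dy": 0,"dz": 0,"ax": 0,"ay": 0,"az": 0,"grip": 0.35}
  ]
}}

```text
t: 24.83
position: [464.4, -90.1, 37.8]
tcp_rot: [0.007, 1.0, -0.0, -0.001]
contact_force: [-5.3, -2.5, 3.3]
gripper_width: 0.349
```

```bash
python3 m.py t12.png
```

```text
[247 168  35  35 957] [675.6 168.2  22. ] x 633.2 719.2
[350 170  35  36 961] [672.2 -87.   22. ] x 628.2 716.6
[306 180  18  59 682] [617.4  43.5  29. ] x 544.0 688.4
24.8833 [464.54747716 -90.01083123  37.8102094 ] [-4.88378003 -3.35818449  1.83095271]
```

View pics/c_t12.png

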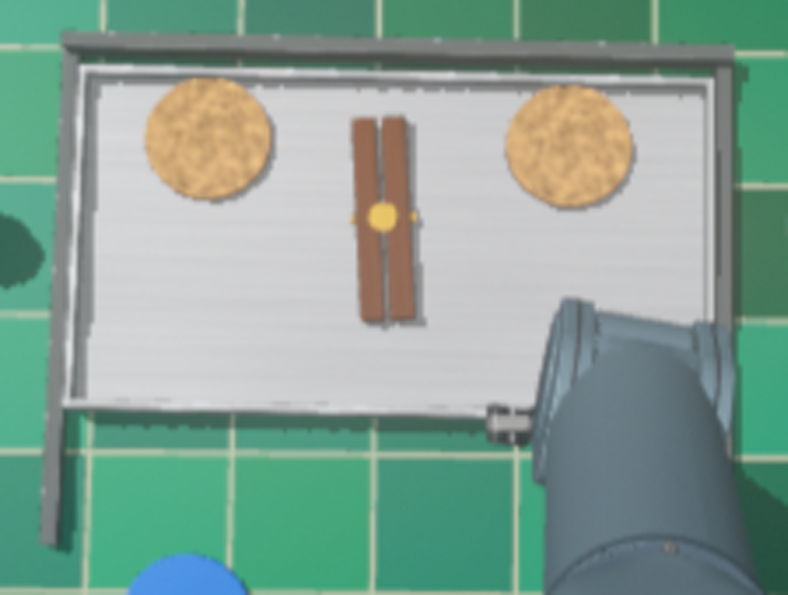

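The tray is nearly home, with a gap of about 11 mm (crop row 66 against the bar at row 50) and the coasters still at the lip. Finishing slowly.

Emit:
{"op": "send_rows", "data": {
  "targets": [
    {"dx": 0.5,"dy": 0,"dz": 0,"ax": 0,"ay": 0,"az": 0,"grip": 0.35},
    {"dx": 1,"dy": 0,"dz": 0,"ax": 0,"ay": 0,"az": 0,"grip": 0.35},
    {"dx": 1,"dy": 0,"dz": 0,"ax": 0,"ay": 0,"az": 0,"grip": 0.35},
    {"dx": 1,"dy": 0,"dz": 0,"ax": 0,"ay": 0,"az": 0,"grip": 0.35},
    {"dx": 1,"dy": 0,"dz": 0,"ax": 0,"ay": 0,"az": 0,"grip": 0.35},
    {"dx": 1,"dy": 0,"dz": 0,"ax": 0,"ay": 0,"az": 0,"grip": 0.35},
    {"dx": 1,"dy": 0,"dz": 0,"ax": 0,"ay": 0,"az": 0,"grip": 0.35},
    {"dx": 1,"dy": 0,"dz": 0,"ax": 0,"ay": 0,"az": 0,"grip": 0.35},
    {"dx": 0.5,"dy": 0,"dz": 0,"ax": 0,"ay": 0,"az": 0,"grip": 0.35},
    {"dx": 0.5,"dy": 0,"dz": 0,"ax": 0,"ay": 0,"az": 0,"grip": 0.35}
  ]
}}

```text
t: 25.72
position: [472.7, -90.1, 37.8]
tcp_rot: [0.007, 1.0, -0.0, -0.002]
contact_force: [-5.1, -1.8, 3.1]
gripper_width: 0.347
```

Emit:
{"op": "send_rows", "data": {
  "targets": [
    {"dx": 0.5,"dy": 0,"dz": 0,"ax": 0,"ay": 0,"az": 0,"grip": 0.35},
    {"dx": 0.5,"dy": 0,"dz": 0,"ax": 0,"ay": 0,"az": 0,"grip": 0.35},
    {"dx": 0.5,"dy": 0,"dz": 0,"ax": 0,"ay": 0,"az": 0,"grip": 0.35},
    {"dx": 0.5,"dy": 0,"dz": 0,"ax": 0,"ay": 0,"az": 0,"grip": 0.35},
    {"dx": 0,"dy": 0,"dz": 0,"ax": 0,"ay": 0,"az": 0,"grip": 0.35},
    {"dx": 0,"dy": 0,"dz": 0,"ax": 0,"ay": 0,"az": 0,"grip": 0.35},
    {"dx": 0,"dy": 0,"dz": 0,"ax": 0,"ay": 0,"az": 0,"grip": 0.35},
    {"dx": 0,"dy": 0,"dz": 0,"ax": 0,"ay": 0,"az": 0,"grip": 0.35},
    {"dx": 0,"dy": 0,"dz": 0,"ax": 0,"ay": 0,"az": 0,"grip": 0.35},
    {"dx": 0,"dy": 0,"dz": 0,"ax": 0,"ay": 0,"az": 0,"grip": 0.35}
  ]
}}

```text
t: 26.55
position: [474.8, -90.1, 37.8]
tcp_rot: [0.007, 1.0, -0.0, -0.001]
contact_force: [-4.4, -2.1, 2.9]
gripper_width: 0.35
```

Emit:
{"op": "send_rows", "data": {
  "targets": [
    {"dx": 0.5,"dy": 0,"dz": 0,"ax": 0,"ay": 0,"az": 0,"grip": 0.35},
    {"dx": 0.5,"dy": 0,"dz": 0,"ax": 0,"ay": 0,"az": 0,"grip": 0.35},
    {"dx": 0.5,"dy": 0,"dz": 0,"ax": 0,"ay": 0,"az": 0,"grip": 0.35},
    {"dx": 0,"dy": 0,"dz": 0,"ax": 0,"ay": 0,"az": 0,"grip": 0.35},
    {"dx": 0,"dy": 0,"dz": 0,"ax": 0,"ay": 0,"az": 0,"grip": 0.35},
    {"dx": 0,"dy": 0,"dz": 0,"ax": 0,"ay": 0,"az": 0,"grip": 0.35},
    {"dx": 0,"dy": 0,"dz": 0,"ax": 0,"ay": 0,"az": 0,"grip": 0.35},
    {"dx": 0,"dy": 0,"dz": 0,"ax": 0,"ay": 0,"az": 0,"grip": 0.35},
    {"dx": 0,"dy": 0,"dz": 0,"ax": 0,"ay": 0,"az": 0,"grip": 0.35},
    {"dx": 0,"dy": 0,"dz": 0,"ax": 0,"ay": 0,"az": 0,"grip": 0.35}
  ]
}}

```text
t: 27.38
position: [476.3, -90.1, 37.8]
tcp_rot: [0.007, 1.0, -0.0, -0.001]
contact_force: [-4.7, -2.3, 1.9]
gripper_width: 0.35
```

Emit:
{"op": "send_rows", "data": {
  "targets": [
    {"dx": 0.5,"dy": 0,"dz": 0,"ax": 0,"ay": 0,"az": 0,"grip": 0.35},
    {"dx": 0.5,"dy": 0,"dz": 0,"ax": 0,"ay": 0,"az": 0,"grip": 0.35},
    {"dx": 0.5,"dy": 0,"dz": 0,"ax": 0,"ay": 0,"az": 0,"grip": 0.35},
    {"dx": 0,"dy": 0,"dz": 0,"ax": 0,"ay": 0,"az": 0,"grip": 0.35},
    {"dx": 0,"dy": 0,"dz": 0,"ax": 0,"ay": 0,"az": 0,"grip": 0.35},
    {"dx": 0,"dy": 0,"dz": 0,"ax": 0,"ay": 0,"az": 0,"grip": 0.35},
    {"dx": 0,"dy": 0,"dz": 0,"ax": 0,"ay": 0,"az": 0,"grip": 0.35},
    {"dx": 0,"dy": 0,"dz": 0,"ax": 0,"ay": 0,"az": 0,"grip": 0.35},
    {"dx": 0,"dy": 0,"dz": 0,"ax": 0,"ay": 0,"az": 0,"grip": 0.35},
    {"dx": 0,"dy": 0,"dz": 0,"ax": 0,"ay": 0,"az": 0,"grip": 0.35}
  ]
}}

```text
t: 28.22
position: [477.6, -90.2, 37.8]
tcp_rot: [0.007, 1.0, -0.0, -0.002]
contact_force: [-4.6, -2.9, 3.0]
gripper_width: 0.35
```

Emit:
{"op": "send_rows", "data": {
  "targets": [
    {"dx": 0.5,"dy": 0,"dz": 0,"ax": 0,"ay": 0,"az": 0,"grip": 0.35},
    {"dx": 0.5,"dy": 0,"dz": 0,"ax": 0,"ay": 0,"az": 0,"grip": 0.35},
    {"dx": 0.5,"dy": 0,"dz": 0,"ax": 0,"ay": 0,"az": 0,"grip": 0.35},
    {"dx": 0,"dy": 0,"dz": 0,"ax": 0,"ay": 0,"az": 0,"grip": 0.35},
    {"dx": 0,"dy": 0,"dz": 0,"ax": 0,"ay": 0,"az": 0,"grip": 0.35},
    {"dx": 0,"dy": 0,"dz": 0,"ax": 0,"ay": 0,"az": 0,"grip": 0.35},
    {"dx": 0,"dy": 0,"dz": 0,"ax": 0,"ay": 0,"az": 0,"grip": 0.35},
    {"dx": 0,"dy": 0,"dz": 0,"ax": 0,"ay": 0,"az": 0,"grip": 0.35},
    {"dx": 0,"dy": 0,"dz": 0,"ax": 0,"ay": 0,"az": 0,"grip": 0.35},
    {"dx": 0,"dy": 0,"dz": 0,"ax": 0,"ay": 0,"az": 0,"grip": 0.35}
  ]
}}

```text
t: 29.05
position: [477.7, -90.0, 37.6]
tcp_rot: [0.007, 1.0, -0.0, -0.003]
contact_force: [-7.9, -2.8, 5.8]
gripper_width: 0.35
```

```bash
python3 m.py t13.png
```

```text
[247 163  35  35 952] [688.6 168.2  22. ] x 645.8 732.0
[350 165  35  35 958] [685.4 -87.2  22. ] x 643.2 729.3
[306 175  18  58 670] [630.2  43.3  29. ] x 558.7 701.1
29.1 [477.61598418 -90.01691073  37.56830142] [-8.66997959 -0.97487846  6.57526978]
```

View pics/c_t13.png

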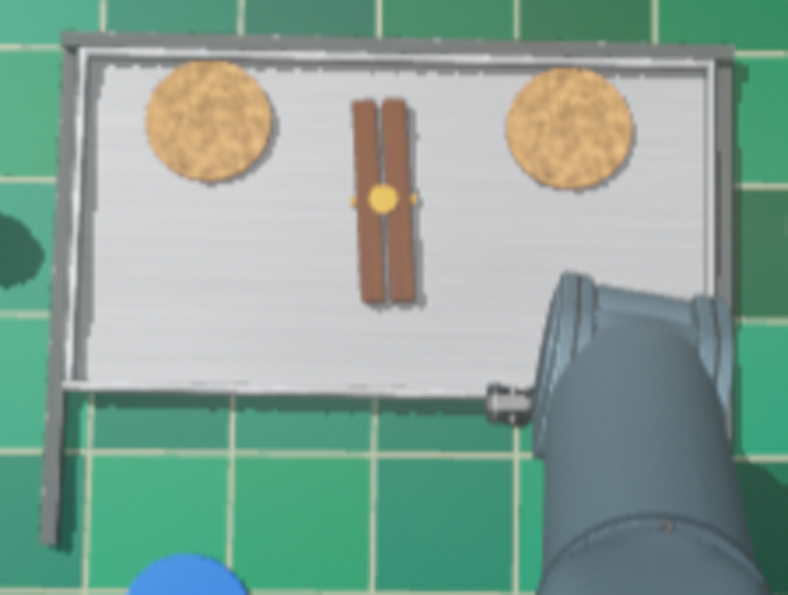

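The tray's rim touches the bar along its full length and the TCP has stopped advancing, so it is home. A last 1 mm press, then retreat.

Emit:
{"op": "send_rows", "data": {
  "targets": [
    {"dx": 0.5,"dy": 0,"dz": 0,"ax": 0,"ay": 0,"az": 0,"grip": 0.35},
    {"dx": 0.5,"dy": 0,"dz": 0,"ax": 0,"ay": 0,"az": 0,"grip": 0.35},
    {"dx": 0,"dy": 0,"dz": 0,"ax": 0,"ay": 0,"az": 0,"grip": 0.35},
    {"dx": -3,"dy": 0,"dz": 0,"ax": 0,"ay": 0,"az": 0,"grip": 0.35},
    {"dx": -6,"dy": 0,"dz": 0,"ax": 0,"ay": 0,"az": 0,"grip": 0.35},
    {"dx": -10,"dy": 0,"dz": 0,"ax": 0,"ay": 0,"az": 0,"grip": 0.35},
    {"dx": -10,"dy": 0,"dz": 0,"ax": 0,"ay": 0,"az": 0,"grip": 0.35},
    {"dx": 0,"dy": 0,"dz": 20,"ax": 0,"ay": 0,"az": 0,"grip": 0.35},
    {"dx": 0,"dy": 0,"dz": 25,"ax": 0,"ay": 0,"az": 0,"grip": 0.35},
    {"dx": 0,"dy": 0,"dz": 25,"ax": 0,"ay": 0,"az": 0,"grip": 0.35}
  ]
}}

```text
t: 29.93
position: [451.4, -89.2, 108.5]
tcp_rot: [0.007, 1.0, 0.0, -0.001]
contact_force: [0.5, 0.0, 0.5]
gripper_width: 0.349
```

Emit:
{"op": "send_rows", "data": {
  "targets": [
    {"dx": 0,"dy": 0,"dz": 20,"ax": 0,"ay": 0,"az": 0,"grip": 0.35},
    {"dx": 0,"dy": 0,"dz": 20,"ax": 0,"ay": 0,"az": 0,"grip": 0.35},
    {"dx": 0,"dy": 0,"dz": 20,"ax": 0,"ay": 0,"az": 0,"grip": 0.35},
    {"dx": 0,"dy": 0,"dz": 10,"ax": 0,"ay": 0,"az": 0,"grip": 0.35},
    {"dx": 0,"dy": 0,"dz": 0,"ax": 0,"ay": 0,"az": 0,"grip": 0.35},
    {"dx": 0,"dy": 0,"dz": 0,"ax": 0,"ay": 0,"az": 0,"grip": 0.35},
    {"dx": 0,"dy": 0,"dz": 0,"ax": 0,"ay": 0,"az": 0,"grip": 0.35},
    {"dx": 0,"dy": 0,"dz": 0,"ax": 0,"ay": 0,"az": 0,"grip": 0.35},
    {"dx": 0,"dy": 0,"dz": 0,"ax": 0,"ay": 0,"az": 0,"grip": 0.35},
    {"dx": 0,"dy": 0,"dz": 0,"ax": 0,"ay": 0,"az": 0,"grip": 0.35}
  ]
}}

```text
t: 30.77
position: [452.4, -89.3, 177.3]
tcp_rot: [0.007, 1.0, 0.0, -0.001]
contact_force: [0.3, -0.7, 0.2]
gripper_width: 0.349
```

```bash
python3 m.py t14.png; python3 -c "
from h import *
snap('scene','s2.png')"
```

```text
[247 163  35  35 952] [688.6 168.2  22. ] x 645.8 732.0
[350 165  35  35 960] [685.3 -87.2  22. ] x 643.2 729.3
[306 175  18  58 665] [630.   43.3  29. ] x 558.7 701.1
30.8167 [452.48777682 -89.34136082 177.49651359] [ 0.60297465 -1.12539314 -0.06687397]
```

View pics/s2.png

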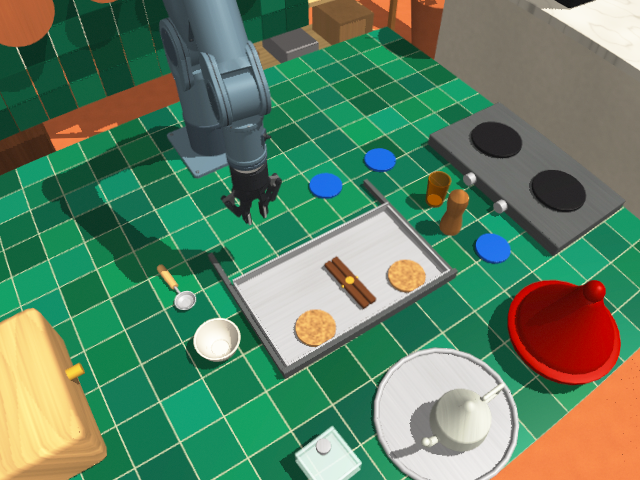

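The scene shows the tray home in its frame, both coasters at the back lip (407,276) and (316,328), the trivet between them at (350,281), everything else in place and the arm clear.

```bash
python3 -c "
from h import *
print(sign_off())"
```

```text
the job is handed in; nothing more can be done
None
```

The job is done and handed in at about 31 s. I pushed both cork coasters to the back lip with the fingertips, then pushed the tray home by its front lip.

- **Coasters:** each met the lip with about 4–5 N. In the top camera they sat at the lip before the tray was moved, and they then travelled with it: left 81.3 mm, right 81.5 mm.
- **Tray:** it slid about 81 mm at roughly 5–6 N, then stopped with the force rising to about 8–9 N. The picture shows no gap to the back bar.
- **Trivet:** it did not move while the coasters were pushed. It rode along with the tray, 81.5 mm.
- **Everything else:** the glass, mill, bowl, spoon and blue discs look unmoved in the last scene picture, and the gripper was clear of everything at the end.

No check failed. The coaster contact at the lip was judged from force and the top view only, because the back lip hides it in the scene camera.

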